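Refit the vial warmer's push knob and hold it in

TASK

The vial warmer on the vaccination table is going back into use: take the dark wooden out-of-use plate off its bare D-shaft and hang it by its eye on the steel post, all the way down and let go. Then pick up the loose grey knob, turn it so its nose points the way the shaft's flat faces, push it fully home on the shaft and press it well down against the shaft's spring. Finish still holding the knob pressed down, and leave the two small vials standing where they are.

Things in the scene. Friction and masses are not known exactly. Their poses are not given: they have to be found in the camera images.
- warmer: Fixed white bench box (vial warmer), 150 mm deep (x), 170 wide (y), 70 high, turned up to 0.4 rad; front is its -x side. Flat deck on top with flush dark wells along the rear. Origin: centre of its underside. The bare D-shaft rises from the deck at x -35, y -45 mm of this frame.
- shaft_tip (a point): Centre of the top of the bare steel D-shaft on the warmer. Upright, 18 mm diameter, one flat 3 mm from its axis facing this frame's -x (warmer's front): the knob's nose must point that way too. 26 mm above the deck when free; the top 4 mm taper in by about 2 mm as a lead-in. It does not turn.
- shaft (a joint): How far the D-shaft is pushed down into the warmer: 0 free (up), 0.005 m at its stop. A spring pushes it up with 4 N at 0, rising to 8 N at 5 mm.
- knob: Loose grey knob, 60 g, on the table, nose within 1 rad of world -x. Origin: centre of underside. Round skirt 49 mm diameter, 24 high; on it a bar grip 13 wide (y), x -24 to 24, z 24 to 48, running on to a pointed nose at x -37. In the underside a D-bore 19.6 mm across, 20 deep, its flat 3.8 mm from the axis on the nose (-x) side. Home, unpressed, its underside is 6 mm above the deck; pressed 1 mm.
- knob_bore (a point): Centre of the closed inner end of the knob's bore, 20 mm above the knob's origin on its axis. It meets the shaft's top end when the knob is home.
- tag: Loose dark wooden out-of-use plate, 45 g, 6 mm thick, 48 wide. Origin: centre of its round eye, underside. Eye: 26 mm hole in a rounded end (24 mm outer radius); plate runs along +y to y 87. On top an upright finger rib 12 mm thick (x), y 38 to 78, z 6 to 30. Starts flat on the warmer's deck (underside at 70 mm), eye round the D-shaft.
- post: Fixed upright steel post for the plate: rod 12 mm diameter, round top at 70 mm height, on a round foot 116 mm diameter, 12 thick. Origin: centre of the foot's underside, on the rod's axis. Hung all the way down, the plate lies flat on the foot with its eye round the rod, in any direction.
- vial_a: Small glass vial with metal cap, 22 mm diameter, 48 mm high, 25 g, standing on the table; leave it alone. Origin: centre of its underside.
- vial_b: Second vial, the same as vial_a; leave it alone. Origin: centre of its underside.
- knob_nose (a point): Tip of the knob's pointed nose, at half the bar's height (x -37, y 0, z 36 mm from the knob's origin).
There are look-alikes about, which are no part of the job. What is meant by the knob is not blue, and is the smaller of those in its own colour.

How it is judged:
By the outcome, as a careful person would: the job done as asked, in the order asked, and still so for the second after the job is handed in, while the arm keeps its last pose, push and grip.
It also fails if it takes over 64 s, if anything falls off the work surface, if the arm or the gripper's body presses on something with over 40 N, if the wrist force passes 120 N, or if a joint passes its speed limit or range.

ROBOT

A 7-joint arm with a two-finger parallel gripper is mounted at the origin on the work surface. World frame = base frame: x ahead of the robot, y to its left, z up, the work surface at z = 0. Lengths are in m, angles in rad, forces in N, time in s.
With the tool pointing down it reaches from about 0.4 to 0.875 m from the base axis. Payload 19.3 kg.
Tool frame: the origin (TCP) lies midway between the tips of the shut fingers; the grasp point (between the pads) lies bot.grip_point_offset behind it (bot.grip_point_offset is the distance from the TCP to the grasp point, in m); z points along the fingers, y is the direction in which the jaws open and shut (so a half turn about z gives the same grasp; the last joint's range is limited). The gripper opens to 85 mm and grips with 20 to 120 N. Pads are 22 mm wide; open, the fingers measure 114 mm over their backs; the gripper's body (76 mm by 85 mm) begins 54 mm behind the grasp point. The pads swing forward as they close: fully open they stand 13 mm farther back than shut.
Start: joints at [-1.271, 0.521, -0.036, 1.599, 0.021, 1.021, -0.113], TCP at [0.226, 0.583, 0.231] pointing down, gripper open.
Joint ranges: [-2.91, 2.91], [-0.3, 2.13], [-1.5, 1.42], [0.17, 2.43], [-1.26, 4.41], [0.16, 1.93], [-2.52, 2.52]. Speed limits (rad/s): [1.89, 1.89, 2.39, 2.39, 3.01, 3.01, 3.01].

INTERFACE

Orientations are given as [roll, pitch, yaw] about the fixed x, y, z axes, in that order (R = Rz(yaw) Ry(pitch) Rx(roll)).
In Python, from workcell import bot gives the robot as it stands.
- The arm moves only by the tool servo_tool, never from a script. Its argument "rows" is a list that holds one entry, the list of rows, each a list of 6 numbers: the shift along the tool's x, y, z in cm, then the turn, a rotation vector about the tool's x, y, z in degrees. A call has 1 to 5 rows; each row shifts and turns the commanded pose from where the row before left it, along the tool's axes as they then stand; what a row does not reach is not made up. A row lasts 1/8 s, in which the tool goes at most 62.5 mm and 10.7 degrees, less where a joint would pass 70% of its speed; a pose out of reach is approached as far as the arm can. A call is refused whole if a number of a shift passes 6.25 or a number of a turn 10.7, either way. A call with a gripper value outside its range is refused whole. "grip" is the opening, from -1 (shut) to 1 (fully open), so that 0 is half open, set as the call begins (left out, the last holds). The fingers move at their own pace and stop on an object; "squeeze" is the grip in N (left out, the last holds). Time passes only in rows, so rows that do not move let the fingers close. It gives the time, the measured TCP pose, the force and the opening at its end, in the units of the state.
- bot.observe(): the state, without advancing time (a new reading comes with each control period).
- bot.grab_frame(name): name is "scene" or "top" or "wrist"; returns a dict with "image" (480x640x3 uint8, red, green, blue), "K" (3x3 intrinsics, pixels), "R" (3x3) and "t" (3): a world point X has camera coordinates R X + t; the wrist camera has in their place "mount" (4x4, takes a point from camera to tool coordinates, whose origin is the TCP and whose axes are the flange's). Camera axes: x right, y down, z forward; pixel columns grow to the right and rows downward; lengths in m; the calibration is good to about 2 mm. A picture is of the moment at which its call begins: read the wrist's pose just before it. There is no depth.
- bot.job_done(): hands the job in, once; it reports no verdict.
The state is a dict: "clock": time; "qpos": joint angles; "qd": joint speeds; "joint_efforts": joint torques, N m; "position": TCP position; "tool_rot": TCP orientation; "force": force on the tool from outside, world axes, zero at the start; "moment": the same for the moment, N m; "grip_width": finger opening in m.
Only numpy, scipy, OpenCV 4.12 (cv2) and the standard library are available. Lean on these libraries where they do the work, as an engineer would, in place of code of your own. Each camera call takes 0.05 s, during which the arm holds its last target.

## Working session

There is one attempt and no reset: what is moved stays moved. The work goes in short steps, Python scripts to look and compute and a tool call to move; the robot and the scene stay as the last step left them, time stands still between calls to the robot, and variables do not carry over. Pictures are saved under pics/ and viewed, and the job is handed in when it is done.

Besides the shell and the picture viewer there is one more tool, called by a JSON object that holds its "name" and its "arguments", one argument or row to a line. servo_tool: Moves the arm, as the interface text tells. Its arguments: {"type":"object","properties":{"rows":{"type":"array"},"grip":{"type":"number"},"squeeze":{"type":"number"}},"required":["rows"]}

```bash
mkdir -p pics; ls
python3 - <<'E'
from workcell import bot
import cv2,numpy as np
s=bot.observe(); print(s); print(bot.grip_point_offset)
for n in ["scene","top","wrist"]:
    f=bot.grab_frame(n); cv2.imwrite(f"pics/{n}0.png",f["image"][:,:,::-1]); print(n,f["K"].round(1).tolist(),{k:np.round(f[k],4).tolist() for k in f if k not in("image","K")})
E
```

```text
pics
{'clock': 0.0, 'qpos': array([-1.27122342,  0.52204142, -0.03635777,  1.600005  ,  0.02118873,
        1.02111941, -0.11280411]), 'qd': array([-1.91927081e-03, -4.60638248e-04,  2.63683746e-04, -1.11575359e-05,
        1.26511662e-04, -1.16647456e-03, -2.69269031e-04]), 'joint_efforts': array([ 2.90063263e-04, -9.27114701e+01,  1.97947159e+00, -3.69944608e+01,
        1.77066098e-02,  7.71265535e-03, -4.01704244e-05]), 'position': array([0.22576727, 0.58242434, 0.23070939]), 'tool_rot': array([-3.14040545e+00,  6.11747458e-05,  2.77182608e+00]), 'force': array([ 0.128655  , -0.39336813,  0.26238909]), 'moment': array([ 0.04504967,  0.04423534, -0.00455615]), 'grip_width': 0.0853221364085225}
0.0187
scene [[510.2, 0.0, 323.9], [0.0, 510.2, 233.2], [0.0, 0.0, 1.0]] {'R': [[0.1812, 0.9834, 0.0129], [0.546, -0.0897, -0.833], [-0.8179, 0.158, -0.5532]], 't': [-0.0949, -0.209, 1.437]}
top [[486.6, 0.0, 316.9], [0.0, 486.6, 240.0], [0.0, 0.0, 1.0]] {'R': [[0.0286, -0.9994, -0.0219], [-0.9989, -0.0277, -0.0376], [0.0369, 0.023, -0.9991]], 't': [0.0237, 0.4977, 1.1557]}
wrist [[362.3, 0.0, 315.9], [0.0, 362.3, 240.0], [0.0, 0.0, 1.0]] {'mount': [[-0.0006, -0.9585, -0.2849, 0.0715], [1.0, -0.0003, -0.0011, 0.0001], [0.001, -0.2849, 0.9585, -0.143], [0.0, 0.0, 0.0, 1.0]]}
```

View pics/scene0.png

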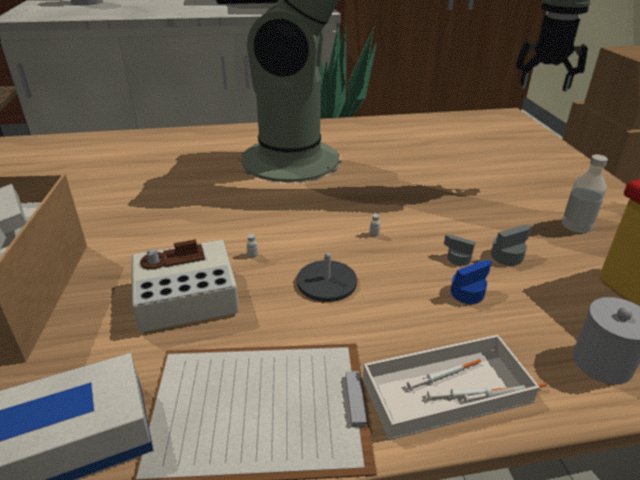

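View pics/top0.png

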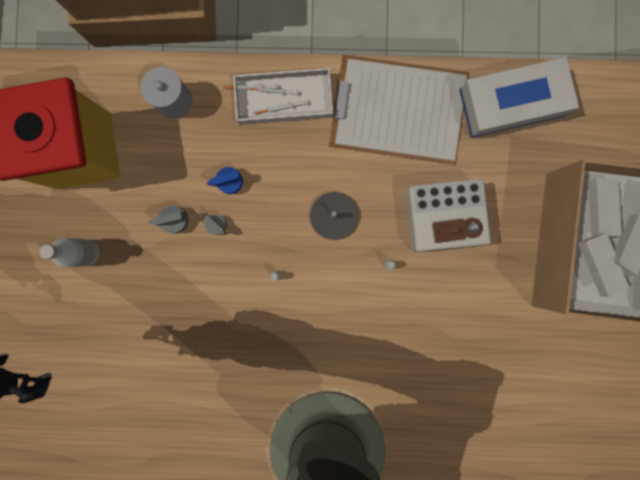

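```bash
cat > h.py <<'E'
from workcell import bot
import cv2,numpy as np
from scipy.spatial.transform import Rotation as Ro
def ray(f,uv,state=None):
    d=np.linalg.inv(f["K"])@np.array([uv[0],uv[1],1.])
    if "mount" in f:
        M=f["mount"];Rt=Ro.from_euler("xyz",state["tool_rot"]).as_matrix();p=state["position"]
        return Rt@M[:3,3]+p, Rt@M[:3,:3]@d
    return -f["R"].T@f["t"], f["R"].T@d
def onz(f,uv,z,state=None):
    o,d=ray(f,uv,state); return o+d*(z-o[2])/d[2]
def two(rs):
    A=np.zeros((3,3));b=np.zeros(3)
    for o,d in rs:
        d=d/np.linalg.norm(d);P=np.eye(3)-np.outer(d,d);A+=P;b+=P@o
    x=np.linalg.solve(A,b);return x,[np.linalg.norm((np.eye(3)-np.outer(d/np.linalg.norm(d),d/np.linalg.norm(d)))@(x-o)) for o,d in rs]
def proj(f,X,state=None):
    X=np.asarray(X,float)
    if "mount" in f:
        M=f["mount"];Rt=Ro.from_euler("xyz",state["tool_rot"]).as_matrix()
        c=M[:3,:3].T@(Rt.T@(X-state["position"])-M[:3,3])
    else: c=f["R"]@X+f["t"]
    p=f["K"]@c;return p[:2]/p[2]
def crop(f,name,x0,y0,x1,y1,s):
    im=f["image"][y0:y1,x0:x1,::-1]
    cv2.imwrite("pics/"+name,cv2.resize(im,None,fx=s,fy=s,interpolation=cv2.INTER_CUBIC))
E
python3 - <<'E'
from h import *
t=cv2.imread("pics/top0.png");s=cv2.imread("pics/scene0.png")
def c(im,x0,y0,x1,y1,w,h): return cv2.resize(im[y0:y1,x0:x1],(w,h),interpolation=cv2.INTER_CUBIC)
a=np.vstack([np.hstack([c(t,140,160,260,250,400,300),c(t,400,170,500,245,400,300)]),np.hstack([c(s,430,220,550,310,400,300),c(s,120,230,240,320,400,300)])])
cv2.imwrite("pics/crop0.png",a)
E
```

```text
(no output)
```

View pics/crop0.png

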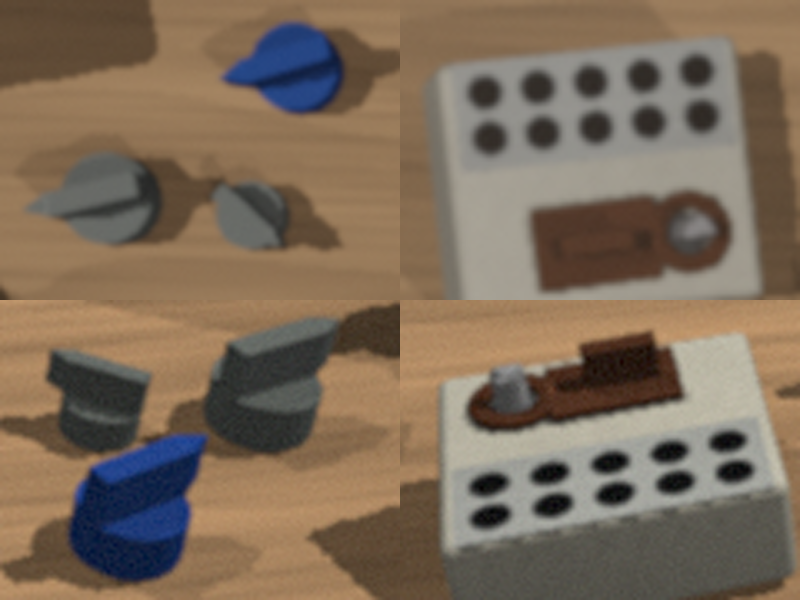

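Run:
```python
from h import *
f=bot.grab_frame("top");im=f["image"];h=cv2.cvtColor(im,cv2.COLOR_RGB2HSV)
g=bot.grab_frame("scene")
def roi(m,x0,y0,x1,y1):
    z=np.zeros(m.shape,np.uint8);z[y0:y1,x0:x1]=m[y0:y1,x0:x1];return z*255
def big(m):
    c,_=cv2.findContours(m,cv2.RETR_EXTERNAL,cv2.CHAIN_APPROX_NONE);return max(c,key=cv2.contourArea)
# post foot
m=roi((h[...,2]<85)&(h[...,1]<90),300,185,370,245);c=big(m);e=cv2.fitEllipse(c);print("foot",e,onz(f,e[0],.012), e[1][0]/486.6*1.14)
# small knob
m=roi((h[...,1]<75),200,205,233,240);c=big(m);print("knob area",cv2.contourArea(c),cv2.boundingRect(c))
print("knob skirt c",onz(f,(140+250*.3,160+214*.3),.024))
a=onz(f,(140+216*.3,160+187*.3),.048);b=onz(f,(140+281*.3,160+243*.3),.048);print("bar ends",a,b,np.linalg.norm(a-b))
# warmer shaft + tag
sh=(400+(690-400)/4,170+230/4);print("shaft base@.076", onz(f,sh,.085))
for n,p in dict(tagL=(535,210),tagL2=(543,290),eyeR=(733,228),eyeT=(690,190),eyeB=(690,270)).items():
    print(n,onz(f,(400+(p[0]-400)/4,170+p[1]/4),.076))
for p in [(440,68),(728,40),(762,300)]: print("corner",onz(f,(400+(p[0]-400)/4,170+p[1]/4),.07))
for n,p in dict(va=(390,265),vb=(275,276)).items(): print(n,onz(f,p,.04))
```

```text
foot ((334.08428955078125, 215.37847900390625), (45.24919509887695, 46.44807434082031), 88.47868347167969) [ 0.55676942 -0.00172525  0.012     ] 0.10600921169897189
knob area 356.5 (203, 214, 24, 21)
knob skirt c [0.52713006 0.28091203 0.024     ]
bar ends [0.54386874 0.29986222 0.048     ] [0.505916   0.25279853 0.048     ] 0.06045991449707481
shaft base@.076 [ 0.5314543  -0.30956565  0.085     ]
tagL [ 0.54100884 -0.22547466  0.076     ]
tagL2 [ 0.49612532 -0.23082436  0.076     ]
eyeR [ 0.53387084 -0.33614594  0.076     ]
eyeT [ 0.55459727 -0.3118404   0.076     ]
eyeB [ 0.50962931 -0.3125887   0.076     ]
corner [ 0.62079566 -0.17154887  0.07      ]
corner [ 0.64083403 -0.33354713  0.07      ]
corner [ 0.49414112 -0.35489036  0.07      ]
va [ 0.44234429 -0.13419347  0.04      ]
vb [0.40903447 0.13229027 0.04      ]
```

```bash
cat >> h.py <<'E'
def plan(pos,yaw=None,n=5,start=None):
    s=bot.observe() if start is None else start
    p=s["position"];y0=s["tool_rot"][2]; yaw=y0 if yaw is None else yaw
    R0=Ro.from_euler("xyz",s["tool_rot"])
    Rt=Ro.from_euler("xyz",[np.pi,0,yaw]); d=(R0.inv()*Rt).as_rotvec()
    st=(np.asarray(pos)-p)/n
    print("clock %.2f"%s["clock"],"from",p.round(4),s["tool_rot"].round(4),"turn/row",np.rad2deg(d/n).round(2),"q",s["qpos"].round(2))
    for i in range(n):
        Ri=R0*Ro.from_rotvec(d*i/n); print(np.round(Ri.inv().apply(st)*100,2).tolist())
E
python3 -c "
from h import *
plan([.52,.30,.2],1.75,10)"
```

```text
clock 0.25 from [0.2259 0.5826 0.231 ] [-3.1411  0.      2.7718] turn/row [-0.    0.    5.85] q [-1.27  0.52 -0.04  1.6   0.02  1.02 -0.11]
[-3.76, -1.57, 0.31]
[-3.9, -1.18, 0.31]
[-4.0, -0.78, 0.31]
[-4.06, -0.36, 0.31]
[-4.08, 0.05, 0.31]
[-4.05, 0.47, 0.31]
[-3.98, 0.88, 0.31]
[-3.87, 1.28, 0.31]
[-3.72, 1.67, 0.31]
[-3.53, 2.04, 0.31]
```

{"name": "servo_tool", "arguments": {
  "rows": [
    [[-3.8,-1.6,0.3,0,0,5.8],[-3.9,-1.2,0.3,0,0,5.8],[-4,-0.8,0.3,0,0,5.8],[-4.1,-0.4,0.3,0,0,5.8],[-4.1,0,0.3,0,0,5.8]]
  ]
}}

```text
clock: 0.88
position: [0.3738, 0.4389, 0.2162]
tool_rot: [3.142, -0.0, 2.262]
force: [-0.3, 0.2, 0.1]
grip_width: 0.0851
```

{"name": "servo_tool", "arguments": {
  "rows": [
    [[-4.1,0.5,0.3,0,0,5.8],[-4,0.9,0.3,0,0,5.8],[-3.9,1.3,0.3,0,0,5.8],[-3.7,1.7,0.3,0,0,5.8],[-3.5,2,0.3,0,0,5.8]]
  ]
}}

```text
clock: 1.5
position: [0.5227, 0.2988, 0.2012]
tool_rot: [3.142, -0.0, 1.756]
force: [0.3, 0.7, 0.5]
grip_width: 0.0853
```

{"name": "servo_tool", "arguments": {
  "rows": [
    [[0,0,0,0,0,0],[0,0,0,0,0,0]]
  ]
}}

```text
clock: 1.75
position: [0.5214, 0.3002, 0.2012]
tool_rot: [-3.141, -0.0, 1.761]
force: [-0.2, -0.5, 1.1]
grip_width: 0.0854
```

Run:
```python
from h import *
s=bot.observe();f=bot.grab_frame("wrist");cv2.imwrite("pics/w1.png",f["image"][:,:,::-1]);np.savez("w1.npz",K=f["K"],mount=f["mount"],position=s["position"],tool_rot=s["tool_rot"])
print(s["position"],s["tool_rot"],s["clock"],s["qd"].round(3))
```

```text
[0.52141163 0.30016983 0.20116761] [-3.14118209e+00 -2.38040935e-04  1.76050297e+00] 1.75 [-0.013 -0.005 -0.008  0.003 -0.001  0.     0.001]
```

View pics/w1.png

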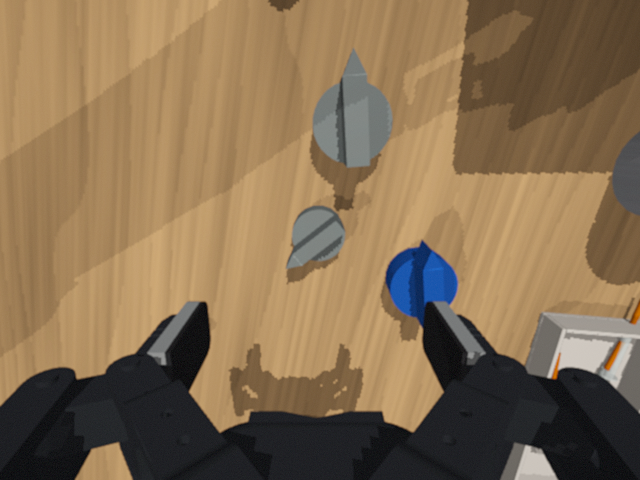

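Run:
```python
import cv2
im=cv2.imread("pics/w1.png")
cv2.imwrite("pics/w1c.png",cv2.resize(im[195:285,270:370],None,fx=6,fy=6,interpolation=cv2.INTER_CUBIC))
```

```text
(no output)
```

View pics/w1c.png

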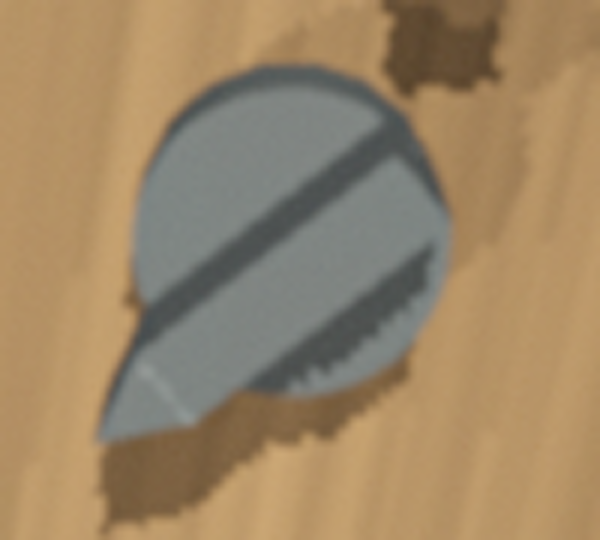

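Run:
```python
from h import *
d=np.load("w1.npz");f={"K":d["K"],"mount":d["mount"]};s={"position":d["position"],"tool_rot":d["tool_rot"]}
P=lambda p,z:onz(f,(270+p[0]/6-.5,195+p[1]/6-.5),z,s)
q={k:P(p,.048) for k,p in dict(fu=(140,362),fl=(197,425),ru=(395,157),rl=(437,243)).items()}
tip=P((98,442),.036 if 0 else .048)
f1=(q["fu"]+q["fl"])/2;r1=(q["ru"]+q["rl"])/2
print(q,"len",np.linalg.norm(f1-r1),"w",np.linalg.norm(q["fu"]-q["fl"]),np.linalg.norm(q["ru"]-q["rl"]))
v=r1-f1;print("center",(f1+r1)/2,"yaw",np.arctan2(v[1],v[0]))
t=P((98,442),.048);print("tip",t, np.arctan2(*( (f1+r1)/2-t)[[1,0]]),np.linalg.norm(t-(f1+r1)/2))
for p in [(289,82),(137,250),(450,210)]: print(P(p,.024))
```

```text
{'fu': array([0.50803571, 0.26746175, 0.048     ]), 'fl': array([0.5178066 , 0.25949857, 0.048     ]), 'ru': array([0.53792348, 0.30404067, 0.048     ]), 'rl': array([0.54630049, 0.29291531, 0.048     ])} len 0.04557359382335861 w 0.012604861588809968 0.013926518873193947
center [0.52751657 0.28097907 0.048     ] yaw 0.8756202955357236
tip [0.5041247  0.25419064 0.048     ] 0.852982240887084 0.03556401990509168
[0.52235403 0.30692209 0.024     ]
[0.50443999 0.27684567 0.024     ]
[0.55019607 0.29206954 0.024     ]
```

```bash
python3 -c "
from h import *
plan([.525,-.25,.2],1.729,12)"
```

```text
clock 1.80 from [0.5211 0.3006 0.2012] [-3.1411e+00 -4.0000e-04  1.7613e+00] turn/row [-0.   -0.    0.15] q [-0.8   0.53  0.26  1.71 -0.16  0.93 -0.28]
[-4.51, -0.84, 0.01]
[-4.51, -0.82, 0.01]
[-4.52, -0.81, 0.01]
[-4.52, -0.8, 0.01]
[-4.52, -0.79, 0.01]
[-4.52, -0.78, 0.01]
[-4.52, -0.76, 0.01]
[-4.53, -0.75, 0.01]
[-4.53, -0.74, 0.01]
[-4.53, -0.73, 0.01]
[-4.53, -0.72, 0.01]
[-4.53, -0.7, 0.01]
```

{"name": "servo_tool", "arguments": {
  "rows": [
    [[-4.5,-0.8,0,0,0,0],[-4.5,-0.8,0,0,0,0],[-4.5,-0.8,0,0,0,0],[-4.5,-0.8,0,0,0,0.4],[-4.5,-0.8,0,0,0,0.4]]
  ]
}}

```text
clock: 2.42
position: [0.5241, 0.071, 0.2015]
tool_rot: [3.141, -0.0, 1.748]
force: [0.3, -0.4, -0.7]
grip_width: 0.0856
```

{"name": "servo_tool", "arguments": {
  "rows": [
    [[-4.5,-0.8,0,0,0,0.4],[-4.5,-0.8,0,0,0,0.4],[-4.5,-0.7,0,0,0,0],[-4.5,-0.7,0,0,0,0],[-4.5,-0.7,0,0,0,0]]
  ]
}}

```text
clock: 3.05
position: [0.525, -0.157, 0.2015]
tool_rot: [3.141, -0.0, 1.734]
force: [0.3, 0.5, -0.0]
grip_width: 0.0851
```

{"name": "servo_tool", "arguments": {
  "rows": [
    [[-4.5,-0.7,0,0,0,0],[-4.5,-0.7,0,0,0,0],[0,0,0,0,0,0],[0,0,0,0,0,0]]
  ]
}}

```text
clock: 3.55
position: [0.5257, -0.2466, 0.2012]
tool_rot: [3.141, -0.001, 1.733]
force: [0.4, -0.2, 0.8]
grip_width: 0.0856
```

Run:
```python
from h import *
s=bot.observe();f=bot.grab_frame("wrist");cv2.imwrite("pics/w2.png",f["image"][:,:,::-1]);np.savez("w2.npz",K=f["K"],mount=f["mount"],position=s["position"],tool_rot=s["tool_rot"])
print(s["position"],s["tool_rot"],s["clock"],s["qd"].round(3))
```

```text
[ 0.52574938 -0.24657227  0.20123175] [ 3.14147942e+00 -7.32373843e-04  1.73315196e+00] 3.55 [-0.016 -0.005 -0.004  0.004  0.001 -0.003 -0.002]
```

View pics/w2.png

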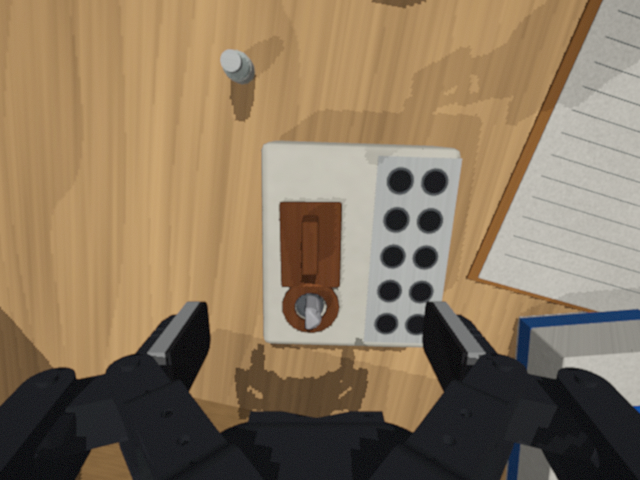

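Run:
```python
import cv2
im=cv2.imread("pics/w2.png")
cv2.imwrite("pics/w2c.png",cv2.resize(im[190:350,255:365],None,fx=5,fy=3.75,interpolation=cv2.INTER_CUBIC))
cv2.imwrite("pics/w2d.png",cv2.resize(im[280:345,260:365],None,fx=7,fy=7,interpolation=cv2.INTER_CUBIC))
```

```text
(no output)
```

View pics/w2c.png

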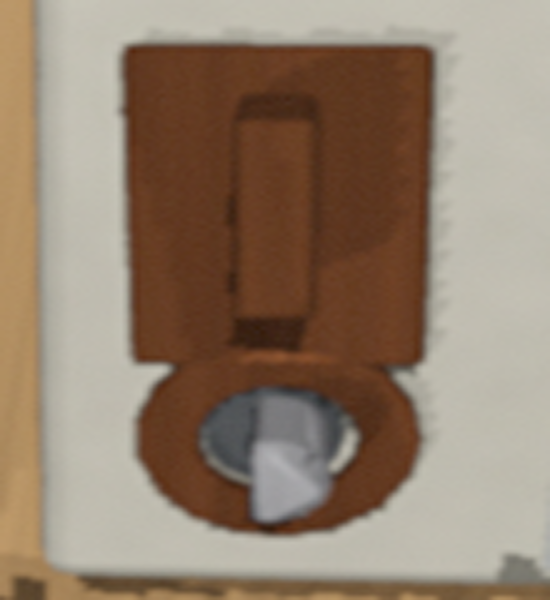

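View pics/w2d.png

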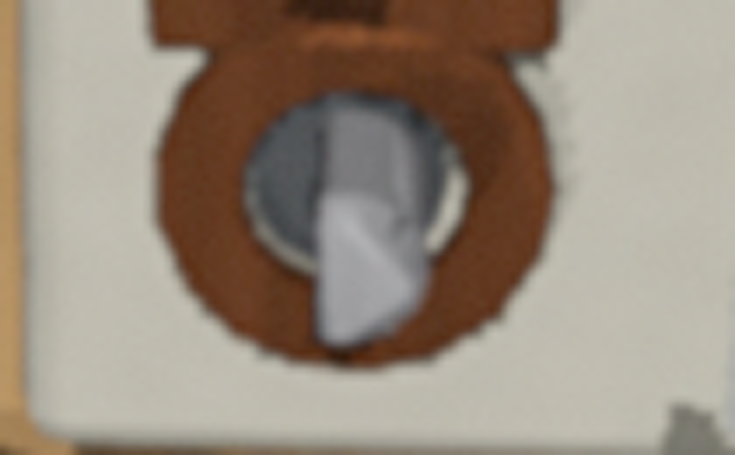

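Run:
```python
from h import *
d=np.load("w2.npz");f={"K":d["K"],"mount":d["mount"]};s={"position":d["position"],"tool_rot":d["tool_rot"]}
P=lambda p,z:onz(f,(255+p[0]/5-.5,190+p[1]/3.75-.5),z,s)
r={k:P(p,.100) for k,p in dict(a=(240,118),b=(314,118),c=(238,318),e=(308,318)).items()}
far=(r["a"]+r["b"])/2;near=(r["c"]+r["e"])/2;v=far-near
print(r);print("rib c",(far+near)/2,"len",np.linalg.norm(v),"w",np.linalg.norm(r["a"]-r["b"]),np.linalg.norm(r["c"]-r["e"]),"tagyaw",np.arctan2(-v[0],v[1]))
# plate corners z=.076
pc=[P(p,.076) for p in [(128,47),(430,47),(135,361),(420,361)]];print("plate",np.round(pc,4).tolist())
v=(pc[0]+pc[1]-pc[2]-pc[3]);print("yaw",np.arctan2(-v[0],v[1]),"w",np.linalg.norm(pc[0]-pc[1]),np.linalg.norm(pc[2]-pc[3]))
Q=lambda p,z:onz(f,(260+p[0]/7-.5,280+p[1]/7-.5),z,s)
l,rr=Q((157,185),.076),Q((553,185),.076);print("eye c x",(l+rr)/2,np.linalg.norm(l-rr),"bottom",Q((350,366),.076))
hl,hr=Q((247,180),.076),Q((468,180),.076);print("hole",hl,hr,np.linalg.norm(hl-hr),Q((350,90),.076))
# warmer corners z=.07
W={k:onz(f,p,.07,s) for k,p in dict(TL=(264,143),TR=(459,150),BL=(264,344)).items()}
print(W); v=W["TL"]-W["BL"];print("front len",np.linalg.norm(v),"yaw",np.arctan2(-v[0],v[1]));v=W["TR"]-W["TL"];print("left len",np.linalg.norm(v),"yaw",np.arctan2(v[1],v[0]))
c=(W["TR"]+W["BL"])/2
for y in (.12,.15):
  print(c,"shaft pred",c[:2]+np.array([[np.cos(y),-np.sin(y)],[np.sin(y),np.cos(y)]])@[-.035,-.045])
# shaft tip: flat edge at x~322..; top
print("tip pts",Q((320,335),.096),Q((320,200),.096),Q((428,290),.096))
```

```text
{'a': array([ 0.51523442, -0.23506928,  0.1       ]), 'b': array([ 0.52534962, -0.23341759,  0.1       ]), 'c': array([ 0.52092135, -0.27431301,  0.1       ]), 'e': array([ 0.5309206 , -0.27267966,  0.1       ])}
rib c [ 0.5231065  -0.25386988  0.1       ] len 0.03965444621546952 w 0.010249172253038426 0.010131777436243402 tagyaw 0.14243123646030179
plate [[0.4965, -0.2292, 0.076], [0.5412, -0.2219, 0.076], [0.5067, -0.2965, 0.076], [0.5518, -0.2891, 0.076]]
yaw 0.15380489307802198 w 0.04524502421618823 0.0457464599684684
eye c x [ 0.53220832 -0.31036888  0.076     ] 0.04619661551959565 bottom [ 0.53535153 -0.33399362  0.076     ]
hole [ 0.5196816 -0.3117641  0.076    ] [ 0.5451099  -0.30760952  0.076     ] 0.025765458714233223 [ 0.52974781 -0.29852992  0.076     ]
{'TL': array([ 0.47864032, -0.18900897,  0.07      ]), 'TR': array([ 0.62075588, -0.17085373,  0.07      ]), 'BL': array([ 0.49889155, -0.3556279 ,  0.07      ])}
front len 0.16784510794201551 yaw 0.12094893059296011
left len 0.14327052360510997 yaw 0.12706161153742723
[ 0.55982371 -0.26324081  0.07      ] shaft pred [ 0.53046246 -0.31210713]
[ 0.55982371 -0.26324081  0.07      ] shaft pred [ 0.53194144 -0.31296585]
tip pts [ 0.52997812 -0.31890701  0.096     ] [ 0.52747151 -0.30268925  0.096     ] [ 0.540792   -0.31153489  0.096     ]
```

```bash
python3 -c "
from h import *
plan([.523,-.254,.080],1.722,5)"
```

```text
clock 3.60 from [ 0.5258 -0.2462  0.2013] [ 3.1414e+00 -8.0000e-04  1.7337e+00] turn/row [ 0.   -0.01  0.13] q [ 0.1   0.51  0.34  1.76 -0.21  0.9   0.69]
[-0.15, -0.08, 2.43]
[-0.15, -0.08, 2.43]
[-0.15, -0.08, 2.43]
[-0.15, -0.08, 2.43]
[-0.15, -0.08, 2.43]
```

{"name": "servo_tool", "arguments": {
  "rows": [
    [[-0.2,-0.1,2.4,0,0,0.1],[-0.2,-0.1,2.4,0,0,0.1],[-0.1,-0.1,2.4,0,0,0.2],[-0.1,0,2.4,0,0,0.2],[-0.1,0,2.5,0,0,0]]
  ],
  "grip": 0.4
}}

```text
clock: 4.22
position: [0.5242, -0.2535, 0.0798]
tool_rot: [3.141, -0.0, 1.724]
force: [-0.1, -0.6, -0.6]
grip_width: 0.0595
```

{"name": "servo_tool", "arguments": {
  "rows": [
    [[0,0,0,0,0,0],[0,0,0,0,0,0],[0,0,0,0,0,0],[0,0,0,0,0,0]]
  ],
  "grip": -1,
  "squeeze": 35
}}

```text
clock: 4.72
position: [0.5243, -0.2551, 0.0816]
tool_rot: [3.14, 0.0, 1.721]
force: [-0.4, 2.5, 8.1]
grip_width: 0.0112
```

{"name": "servo_tool", "arguments": {
  "rows": [
    [[0,0,0,0,0,0],[0,0,0,0,0,0],[0,0,0,0,0,0]]
  ]
}}

```text
clock: 5.1
position: [0.5243, -0.2551, 0.0816]
tool_rot: [3.14, 0.0, 1.721]
force: [-0.4, 2.4, 8.4]
grip_width: 0.0109
```

{"name": "servo_tool", "arguments": {
  "rows": [
    [[0,0,-0.6,0,0,0],[0,0,-0.8,0,0,0],[0,0,-1,0,0,0],[0,0,-1.3,0,0,0],[0,0,-1.5,0,0,0]]
  ]
}}

```text
clock: 5.72
position: [0.5236, -0.2553, 0.1334]
tool_rot: [3.142, 0.0, 1.721]
force: [-0.0, -0.6, -1.1]
grip_width: 0.0115
```

Run:
```python
from h import *
s=bot.observe();print(s["position"],s["grip_width"],s["force"])
f=bot.grab_frame("scene");crop(f,"s3.png",110,170,270,330,3)
s=bot.observe();f=bot.grab_frame("wrist");cv2.imwrite("pics/w3.png",f["image"][:,:,::-1]);np.savez("w3.npz",K=f["K"],mount=f["mount"],position=s["position"],tool_rot=s["tool_rot"])
```

```text
[ 0.52357364 -0.25530856  0.13339208] 0.011461095256762187 [-0.00709857 -0.55223187 -1.11603561]
```

View pics/s3.png

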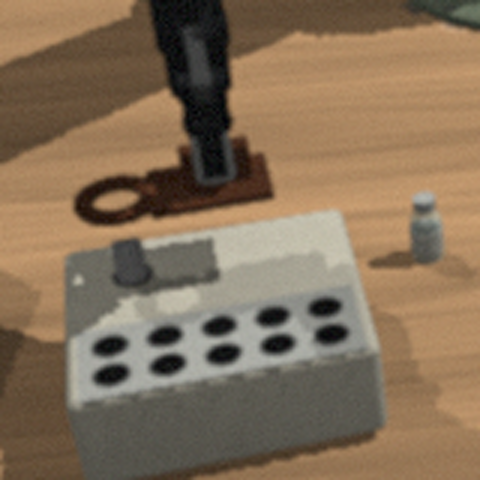

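View pics/w3.png

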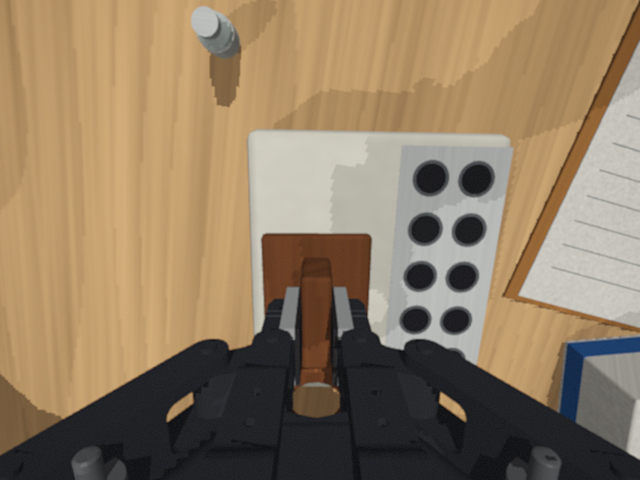

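```bash
python3 -c "
from h import *
plan([.564,-.075,.135],1.721,5)
d=np.load('w3.npz');f={'K':d['K'],'mount':d['mount']};s={'position':d['position'],'tool_rot':d['tool_rot']}
e=onz(f,(316,235),.128,s);print(e, s['position'], np.linalg.norm((e-s['position'])[:2]))
g=bot.grab_frame('scene');t=bot.grab_frame('top')
print('eye scene',onz(g,(110+117/3,170+198/3),.125))
crop(t,'t4.png',300,180,370,250,8);crop(g,'s4.png',285,240,370,310,8)
"
```

```text
clock 5.83 from [ 0.5244 -0.2557  0.1343] [3.1393e+00 1.3000e-03 1.7211e+00] turn/row [0.03 0.01 0.  ] q [ 0.14  0.6   0.31  1.81 -0.25  0.77  0.73]
[3.45, 1.32, -0.02]
[3.45, 1.32, -0.02]
[3.45, 1.32, -0.02]
[3.45, 1.32, -0.01]
[3.45, 1.32, -0.01]
[ 0.52081828 -0.22648376  0.128     ] [ 0.52435667 -0.25577596  0.13525414] 0.02950513594784741
eye scene [ 0.53136103 -0.31129346  0.125     ]
```

View pics/t4.png

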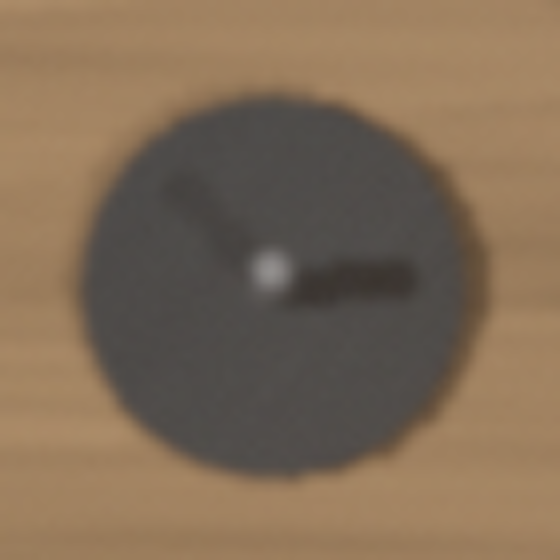

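View pics/s4.png

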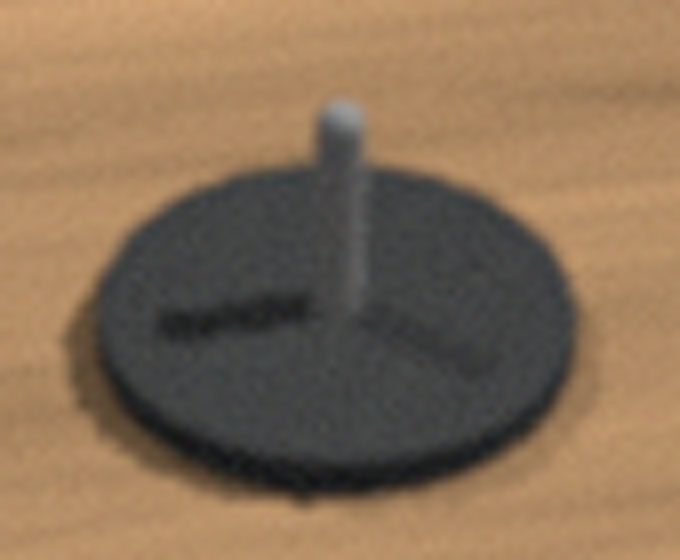

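```bash
python3 -c "
from h import *
g=bot.grab_frame('scene');t=bot.grab_frame('top')
pt=(300+268/8-.5,180+270/8-.5);ps=(285+341/8-.5,240+112/8-.5)
print(onz(t,pt,.067),onz(g,ps,.066),two([ray(t,pt),ray(g,ps)]))
print('foot top',onz(t,(300+275/8-.5,180+285/8-.5),.012),'base scene',onz(g,(285+337/8-.5,240+315/8-.5),.0155))
"
```

```text
[0.55669381 0.00147689 0.067     ] [ 5.52684220e-01 -1.81895221e-04  6.60000000e-02] (array([5.56321074e-01, 3.09943843e-04, 6.85236891e-02]), [np.float64(0.0012023429361590404), np.float64(0.0012023429361590124)])
foot top [ 0.55736399 -0.00120833  0.012     ] base scene [ 0.56456779 -0.00255712  0.0155    ]
```

{"name": "servo_tool", "arguments": {
  "rows": [
    [[3.4,1.3,0,0,0,0],[3.4,1.3,0,0,0,0],[3.4,1.3,0,0,0,0],[3.4,1.3,0,0,0,0],[3.4,1.3,0,0,0,0]]
  ]
}}

```text
clock: 6.65
position: [0.5623, -0.0763, 0.1318]
tool_rot: [-3.141, -0.0, 1.721]
force: [-0.0, -0.1, 0.1]
grip_width: 0.0109
```

{"name": "servo_tool", "arguments": {
  "rows": [
    [[0,0,0,0,0,0],[0,0,0,0,0,0]]
  ]
}}

```text
clock: 6.9
position: [0.5621, -0.078, 0.132]
tool_rot: [-3.141, 0.0, 1.721]
force: [-0.5, -0.1, -0.6]
grip_width: 0.0112
```

Run:
```python
from h import *
s=bot.observe();f=bot.grab_frame("wrist");cv2.imwrite("pics/w5.png",f["image"][:,:,::-1]);np.savez("w5.npz",K=f["K"],mount=f["mount"],position=s["position"],tool_rot=s["tool_rot"])
print(s["position"],s["tool_rot"],s["grip_width"])
for z in (.07,.012): print(proj(f,[.557,-.002,z],s))
```

```text
[ 0.56208542 -0.07800105  0.13196913] [-3.14086954e+00  3.70491017e-04  1.72092140e+00] 0.01120557522019762
[326.22731646 124.43168262]
[324.04476992 126.07501311]
```

View pics/w5.png

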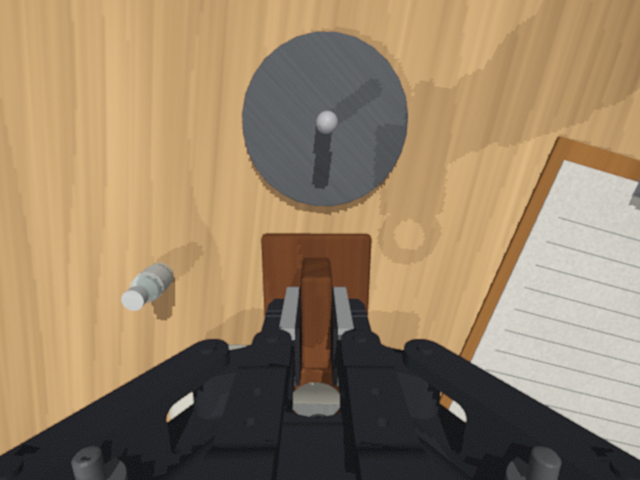

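```bash
python3 -c "
from h import *
plan([.5486,.0561,.13],1.721,5)"
```

```text
clock 6.95 from [ 0.5621 -0.0784  0.1321] [-3.1410e+00  4.0000e-04  1.7201e+00] turn/row [-0.01  0.   -0.01] q [-0.19  0.58  0.32  1.85 -0.25  0.75  0.41]
[2.7, 0.13, 0.04]
[2.7, 0.13, 0.04]
[2.7, 0.14, 0.04]
[2.7, 0.14, 0.04]
[2.7, 0.14, 0.04]
```

{"name": "servo_tool", "arguments": {
  "rows": [
    [[2.7,0.1,0,0,0,0],[2.7,0.1,0,0,0,0],[2.7,0.2,0,0,0,0],[2.7,0.1,0,0,0,0],[2.7,0.1,0.2,0,0,0]]
  ]
}}

```text
clock: 7.58
position: [0.5481, 0.0565, 0.1303]
tool_rot: [3.141, 0.0, 1.719]
force: [0.4, 0.4, 0.5]
grip_width: 0.0114
```

{"name": "servo_tool", "arguments": {
  "rows": [
    [[0,0,0,0,0,0],[0,0,0,0,0,0]]
  ]
}}

```text
clock: 7.82
position: [0.5482, 0.0556, 0.1303]
tool_rot: [-3.142, 0.001, 1.72]
force: [0.7, -0.0, -1.1]
grip_width: 0.0114
```

```bash
python3 - <<'E'
from h import *
plan([.5486,.0561,.085],1.721,2)
f=bot.grab_frame("scene");crop(f,"s6.png",280,170,400,300,4)
f=bot.grab_frame("top");crop(f,"t6.png",280,150,380,250,5)
E
cd pics; python3 -c "
import cv2,numpy as np
a=cv2.imread('s6.png');b=cv2.imread('t6.png');b=cv2.copyMakeBorder(b[:500,:300],0,20,0,0,0);cv2.imwrite('c6.png',np.hstack([a,b]))"
```

```text
clock 7.83 from [0.5482 0.0556 0.1303] [-3.1415e+00  6.0000e-04  1.7197e+00] turn/row [-0.    0.02 -0.04] q [-0.44  0.56  0.32  1.9  -0.26  0.72  0.18]
[0.02, 0.02, 2.27]
[0.02, 0.02, 2.27]
```

View pics/c6.png

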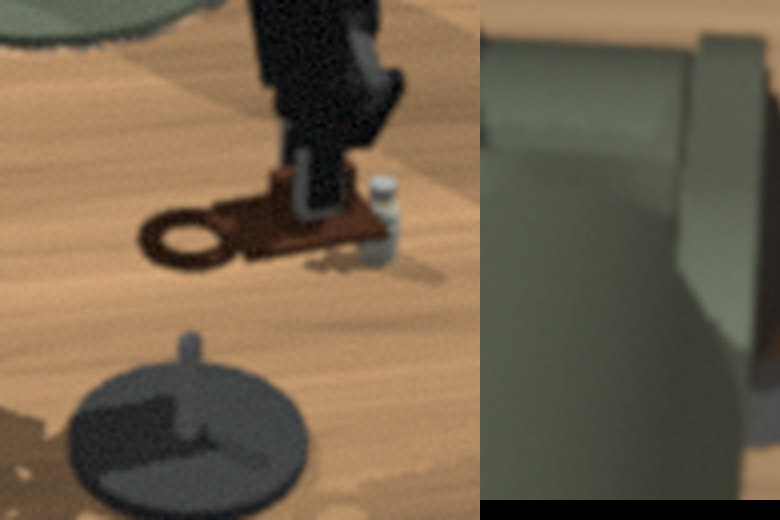

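```bash
python3 -c "
from h import *
g=bot.grab_frame('scene')
print(onz(g,(280+190/4-.5,170+240/4-.5),.1215)); print('pred eye pix',(proj(g,[.557,.0007,.1215])-[280,170])*4, 'post tip', (proj(g,[.557,.0007,.07])-[280,170])*4)
"
```

```text
[ 0.55580048 -0.00192776  0.1215    ]
pred eye pix [194.26079113 238.92690124] post tip [192.25842077 332.2010617 ]
```

{"name": "servo_tool", "arguments": {
  "rows": [
    [[0.1,0.1,1.5,0,0,0],[0,0,2,0,0,0],[0,0,1.5,0,0,0],[0,0,0.8,0,0,0],[0,0,0,0,0,0]]
  ]
}}

```text
clock: 8.6
position: [0.5487, 0.0579, 0.0718]
tool_rot: [-3.141, 0.0, 1.721]
force: [0.0, -0.3, -0.6]
grip_width: 0.011
```

Run:
```python
from h import *
f=bot.grab_frame("scene");crop(f,"s7.png",280,170,400,300,4)
```

```text
(no output)
```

View pics/s7.png

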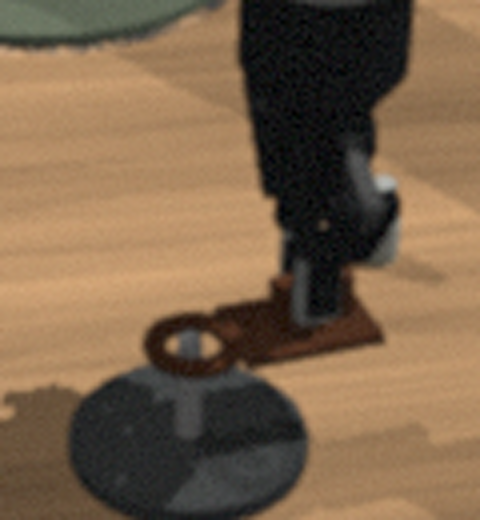

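Eye is threaded: the rod top shows inside the ring at crop (190,340). Lowering on.

{"name": "servo_tool", "arguments": {
  "rows": [
    [[0,0,1.2,0,0,0],[0,0,1.2,0,0,0],[0,0,1.2,0,0,0],[0,0,0.8,0,0,0],[0,0,0.3,0,0,0]]
  ]
}}

```text
clock: 9.28
position: [0.5487, 0.0579, 0.0246]
tool_rot: [-3.141, 0.0, 1.721]
force: [1.0, 0.4, -0.5]
grip_width: 0.0112
```

{"name": "servo_tool", "arguments": {
  "rows": [
    [[0,0,0.2,0,0,0],[0,0,0,0,0,0]]
  ]
}}

```text
clock: 9.52
position: [0.5492, 0.058, 0.0236]
tool_rot: [3.141, -0.0, 1.721]
force: [0.1, -1.0, -1.0]
grip_width: 0.0114
```

{"name": "servo_tool", "arguments": {
  "rows": [
    [[0,0,0.1,0,0,0],[0,0,0.1,0,0,0],[0,0,0,0,0,0]]
  ]
}}

```text
clock: 9.9
position: [0.5492, 0.0582, 0.0231]
tool_rot: [3.141, -0.001, 1.721]
force: [-12.3, 1.1, 39.5]
grip_width: 0.0111
```

{"name": "servo_tool", "arguments": {
  "rows": [
    [[0,0,-0.1,0,0,0],[0,0,0,0,0,0]]
  ]
}}

```text
clock: 10.15
position: [0.5492, 0.0582, 0.0233]
tool_rot: [3.141, -0.0, 1.721]
force: [-4.6, 0.6, 18.1]
grip_width: 0.0112
```

{"name": "servo_tool", "arguments": {
  "rows": [
    [[0,0,0,0,0,0],[0,0,0,0,0,0],[0,0,0,0,0,0]]
  ],
  "grip": 0
}}

```text
clock: 10.52
position: [0.549, 0.058, 0.0223]
tool_rot: [-3.142, 0.0, 1.721]
force: [0.4, -0.5, 0.4]
grip_width: 0.0425
```

{"name": "servo_tool", "arguments": {
  "rows": [
    [[0,0,-1,0,0,0],[0,0,-2,0,0,0],[0,0,-4,0,0,0],[0,0,-5,0,0,0],[0,0,-5,0,0,0]]
  ]
}}

```text
clock: 11.15
position: [0.5487, 0.0579, 0.1945]
tool_rot: [3.141, 0.0, 1.721]
force: [0.2, 0.5, 0.9]
grip_width: 0.0424
```

Run:
```python
from h import *
f=bot.grab_frame("scene");crop(f,"s8.png",270,160,410,310,4)
plan([.5275,.281,.19],.87,9)
```

```text
clock 11.20 from [0.5511 0.0578 0.2004] [ 3.1343e+00 -7.0000e-04  1.7201e+00] turn/row [ 0.04 -0.02  5.41] q [-0.48  0.47  0.37  1.84 -0.22  0.86  0.14]
[2.49, 0.11, 0.12]
[2.49, -0.13, 0.12]
[2.47, -0.36, 0.12]
[2.42, -0.59, 0.12]
[2.36, -0.82, 0.12]
[2.27, -1.04, 0.11]
[2.16, -1.25, 0.11]
[2.03, -1.44, 0.11]
[1.89, -1.63, 0.12]
```

View pics/s8.png

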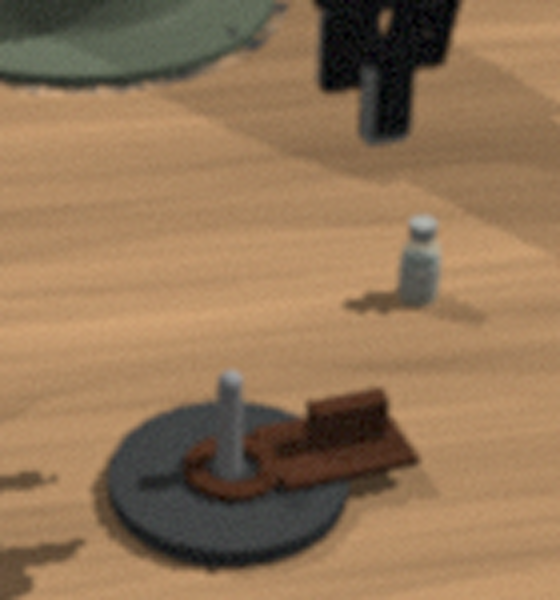

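The plate lies flat on the foot with its eye round the rod (crop 230,470), and it has been let go. Next is the knob.

{"name": "servo_tool", "arguments": {
  "rows": [
    [[2.5,0.1,0.1,0,0,5.4],[2.5,-0.1,0.1,0,0,5.4],[2.5,-0.4,0.1,0,0,5.4],[2.4,-0.6,0.1,0,0,5.4],[2.4,-0.8,0.1,0,0,5.4]]
  ]
}}

```text
clock: 11.82
position: [0.5354, 0.1835, 0.1879]
tool_rot: [3.141, -0.0, 1.247]
force: [-0.3, -0.1, -0.6]
grip_width: 0.0424
```

{"name": "servo_tool", "arguments": {
  "rows": [
    [[2.3,-1,0.1,0,0,5.4],[2.2,-1.2,0.1,0,0,5.4],[2,-1.4,0.1,0,0,5.4],[1.9,-1.6,0.1,0,0,5.4],[0,0,0,0,0,0]]
  ]
}}

```text
clock: 12.45
position: [0.5257, 0.2837, 0.1834]
tool_rot: [-3.141, -0.0, 0.875]
force: [-0.7, -0.5, -0.4]
grip_width: 0.0428
```

{"name": "servo_tool", "arguments": {
  "rows": [
    [[0,0,0,0,0,0],[0,0,0,0,0,0]]
  ]
}}

```text
clock: 12.7
position: [0.5266, 0.2808, 0.1836]
tool_rot: [3.142, -0.0, 0.872]
force: [0.1, 0.2, -0.5]
grip_width: 0.0427
```

Run:
```python
from h import *
s=bot.observe();f=bot.grab_frame("wrist");cv2.imwrite("pics/w9.png",f["image"][:,:,::-1]);np.savez("w9.npz",K=f["K"],mount=f["mount"],position=s["position"],tool_rot=s["tool_rot"])
plan([.5275,.281,.09],.87,5)
```

```text
clock 12.75 from [0.5266 0.2809 0.1836] [ 3.1416e+00 -2.0000e-04  8.7220e-01] turn/row [ 0.   -0.    0.03] q [-0.97  0.6   0.57  1.75 -0.4   0.91 -0.93]
[0.01, 0.01, 1.87]
[0.01, 0.01, 1.87]
[0.01, 0.01, 1.87]
[0.01, 0.01, 1.87]
[0.01, 0.01, 1.87]
```

View pics/w9.png

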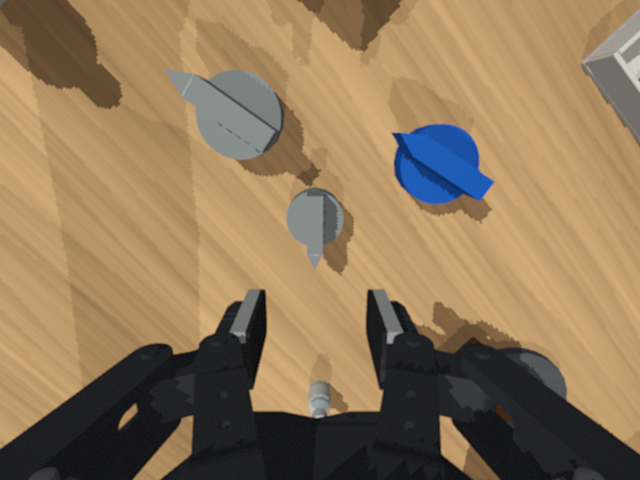

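Run:
```python
from h import *
im=cv2.imread("pics/w9.png");cv2.imwrite("pics/w9c.png",cv2.resize(im[180:275,270:360],None,fx=6,fy=6,interpolation=cv2.INTER_CUBIC))
```

```text
(no output)
```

View pics/w9c.png

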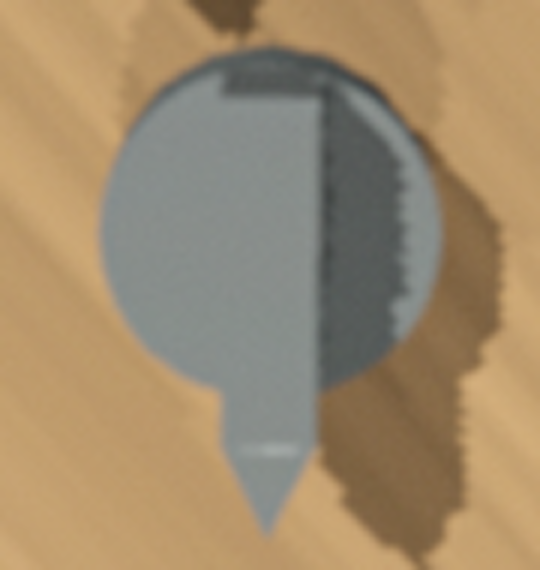

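Run:
```python
from h import *
d=np.load("w9.npz");f={"K":d["K"],"mount":d["mount"]};s={"position":d["position"],"tool_rot":d["tool_rot"]}
P=lambda p,z:onz(f,(270+p[0]/6-.5,180+p[1]/6-.5),z,s)
r=(P((222,97),.048)+P((318,97),.048))/2;q=(P((222,448),.048)+P((317,448),.048))/2;t=P((267,535),.048)
v=r-t;print(r,q,t,"len",np.linalg.norm(r-q),np.linalg.norm(r-t),"yaw",np.arctan2(v[1],v[0]),"c",r-.024*v/np.linalg.norm(v),(r+q)/2)
```

```text
[0.54306789 0.30051892 0.048     ] [0.5122077  0.26399889 0.048     ] [0.50383922 0.25459991 0.048     ] len 0.04781279520133124 0.060394069190543416 yaw 0.8638103889336659 c [0.52747881 0.28227116 0.048     ] [0.5276378  0.28225891 0.048     ]
```

{"name": "servo_tool", "arguments": {
  "rows": [
    [[0.2,0,3,0,0,0.3],[0,0,3.5,0,0,0],[0,0,3.5,0,0,0],[0,0,3.2,0,0,0],[0,0,2,0,0,0]]
  ]
}}

```text
clock: 13.38
position: [0.5275, 0.2826, 0.0301]
tool_rot: [-3.141, 0.001, 0.867]
force: [-0.1, -0.6, 0.3]
grip_width: 0.0427
```

{"name": "servo_tool", "arguments": {
  "rows": [
    [[0,0,0,0,0,0],[0,0,0,0,0,0],[0,0,0,0,0,0],[0,0,0,0,0,0]]
  ],
  "grip": -1,
  "squeeze": 60
}}

```text
clock: 13.88
position: [0.528, 0.2836, 0.032]
tool_rot: [3.141, -0.001, 0.868]
force: [-1.5, 0.7, 3.5]
grip_width: 0.0117
```

{"name": "servo_tool", "arguments": {
  "rows": [
    [[0,0,-1,0,0,0],[0,0,-2,0,0,0],[0,0,-3,0,0,0],[0,0,-4,0,0,0],[0,0,-3,0,0,0]]
  ]
}}

```text
clock: 14.5
position: [0.528, 0.2832, 0.1644]
tool_rot: [3.141, -0.002, 0.867]
force: [-0.8, 0.4, -0.1]
grip_width: 0.0114
```

Run:
```python
from h import *
plan([.465,-.318,.16],.124,14)
s=bot.observe();f=bot.grab_frame("wrist");cv2.imwrite("pics/w10.png",f["image"][:,:,::-1]);np.savez("w10.npz",K=f["K"],mount=f["mount"],position=s["position"],tool_rot=s["tool_rot"])
f=bot.grab_frame("scene");crop(f,"s10.png",410,150,550,300,4)
```

```text
clock 14.50 from [0.528  0.2832 0.1644] [ 3.1411e+00 -1.8000e-03  8.6720e-01] turn/row [-0.   -0.01  3.04] q [-0.97  0.63  0.56  1.76 -0.42  0.88 -0.92]
[-3.57, 2.44, 0.03]
[-3.43, 2.62, 0.03]
[-3.29, 2.8, 0.03]
[-3.13, 2.97, 0.03]
[-2.97, 3.13, 0.03]
[-2.8, 3.29, 0.03]
[-2.62, 3.43, 0.03]
[-2.44, 3.56, 0.03]
[-2.25, 3.69, 0.03]
[-2.05, 3.8, 0.03]
[-1.84, 3.91, 0.03]
[-1.63, 4.0, 0.03]
[-1.42, 4.08, 0.03]
[-1.2, 4.15, 0.03]
```

View pics/w10.png

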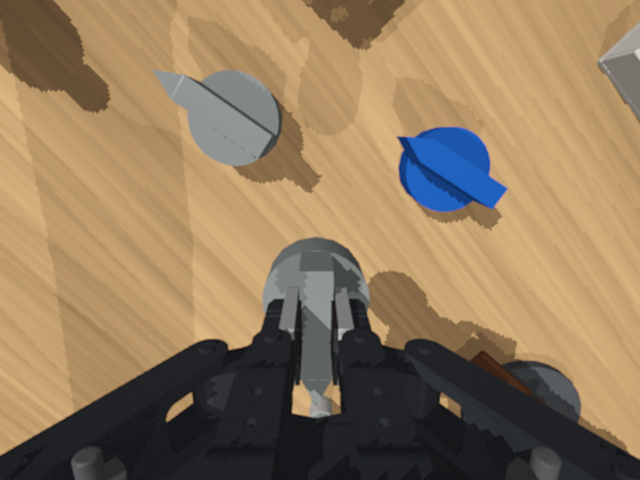

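View pics/s10.png

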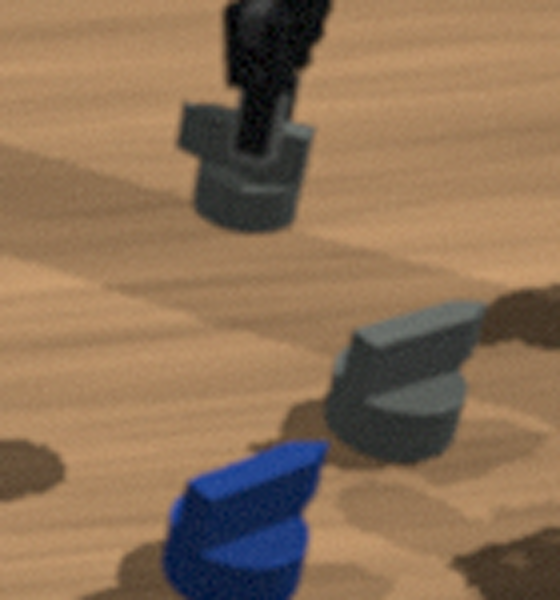

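Run:
```python
from h import *
im=cv2.imread("pics/w10.png");im=cv2.convertScaleAbs(im,alpha=1.4);cv2.imwrite("pics/w10c.png",cv2.resize(im[230:425,255:380],None,fx=4,fy=3,interpolation=cv2.INTER_CUBIC))
```

```text
(no output)
```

View pics/w10c.png

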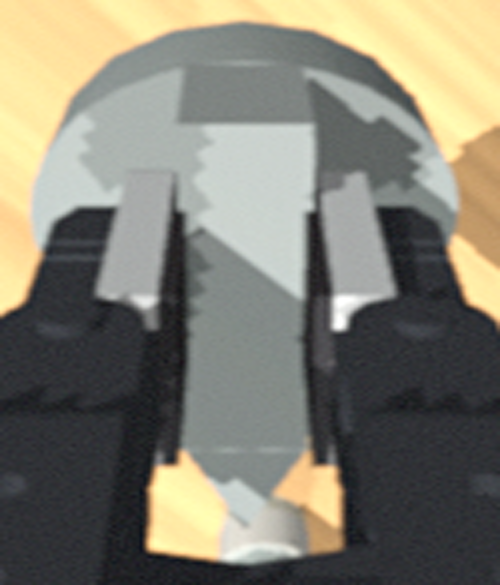

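Run:
```python
from h import *
d=np.load("w10.npz");K=d["K"];M=d["mount"]
def T(p,z):
    u=np.array([255+p[0]/4-.5,230+p[1]/3-.5,1]);v=M[:3,:3]@np.linalg.inv(K)@u;o=M[:3,3];return o+v*(z-o[2])/v[2]
for p,z in [((181,123),-.016),((317,123),-.016),((185,450),-.016),((308,450),-.016),((180,65),.008),((304,65),.008),((242,22),.008),((242,22),.032)]: print(p,(T(p,z)*1000).round(1))
```

```text
(181, 123) [ 23.1  -5.1 -16. ]
(317, 123) [ 23.1   7.7 -16. ]
(185, 450) [-25.1  -5.3 -16. ]
(308, 450) [-25.1   7.4 -16. ]
(180, 65) [22.8 -6.2  8. ]
(304, 65) [22.8  7.4  8. ]
(242, 22) [29.3  0.6  8. ]
(242, 22) [22.4  0.5 32. ]
```

{"name": "servo_tool", "arguments": {
  "rows": [
    [[-3.6,2.4,0,0,0,3],[-3.4,2.6,0,0,0,3],[-3.3,2.8,0,0,0,3],[-3.1,3,0,0,0,3],[-3,3.1,0,0,0,3]]
  ]
}}

```text
clock: 15.22
position: [0.5047, 0.0675, 0.1619]
tool_rot: [-3.141, -0.001, 0.604]
force: [0.8, -0.4, -1.9]
grip_width: 0.0111
```

{"name": "servo_tool", "arguments": {
  "rows": [
    [[-2.8,3.3,0,0,0,3],[-2.6,3.4,0,0,0,3],[-2.4,3.6,0,0,0,3],[-2.3,3.7,0,0,0,3],[-2.1,3.8,0,0,0,3]]
  ]
}}

```text
clock: 15.85
position: [0.4832, -0.1478, 0.1619]
tool_rot: [-3.141, -0.001, 0.342]
force: [0.6, 0.3, -0.3]
grip_width: 0.0116
```

{"name": "servo_tool", "arguments": {
  "rows": [
    [[-1.8,3.9,0,0,0,3.1],[-1.6,4,0,0,0,3.2],[-1.4,4.1,0,0,0,3.2],[-1.2,4.1,0,0,0,3.1],[0,0,0,0,0,0]]
  ]
}}

```text
clock: 16.48
position: [0.4658, -0.3209, 0.1619]
tool_rot: [3.14, 0.0, 0.119]
force: [0.6, 1.2, -1.6]
grip_width: 0.0113
```

{"name": "servo_tool", "arguments": {
  "rows": [
    [[0,0,0,0,0,0],[0,0,0,0,0,0]]
  ]
}}

```text
clock: 16.73
position: [0.4675, -0.3167, 0.1614]
tool_rot: [-3.141, -0.0, 0.126]
force: [0.5, 0.5, 0.2]
grip_width: 0.011
```

Run:
```python
from h import *
s=bot.observe();f=bot.grab_frame("wrist");cv2.imwrite("pics/w11.png",f["image"][:,:,::-1]);np.savez("w11.npz",K=f["K"],mount=f["mount"],position=s["position"],tool_rot=s["tool_rot"])
print(s["position"],s["tool_rot"],s["grip_width"],s["qpos"].round(2))
```

```text
[ 0.46751037 -0.31665303  0.1614268 ] [-3.14101472e+00 -2.26898933e-04  1.25693811e-01] 0.011002677769821523 [ 0.    0.63  0.72  1.85 -0.54  0.86 -0.46]
```

View pics/w11.png

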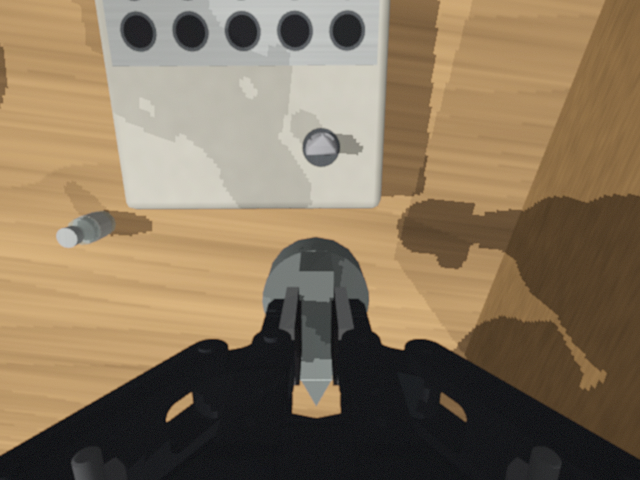

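Run:
```python
from h import *
im=cv2.imread("pics/w11.png");cv2.imwrite("pics/w11c.png",np.hstack([cv2.resize(im[115:180,285:360],None,fx=8,fy=8,interpolation=cv2.INTER_CUBIC)]))
```

```text
(no output)
```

View pics/w11c.png

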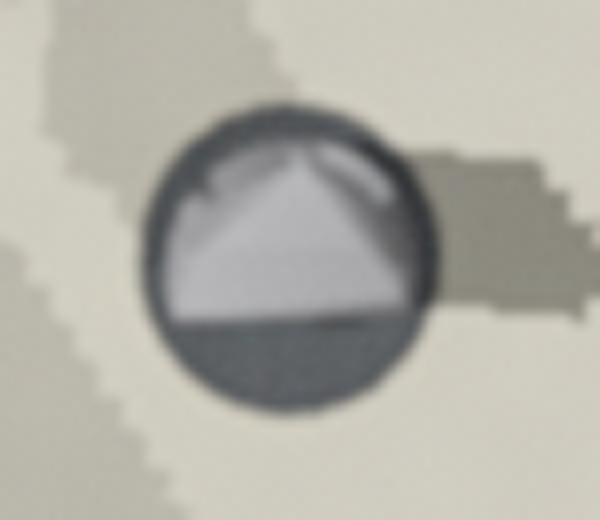

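Run:
```python
from h import *
d=np.load("w11.npz");f={"K":d["K"],"mount":d["mount"]};s={"position":d["position"],"tool_rot":d["tool_rot"]}
im=cv2.imread("pics/w11.png");g=cv2.cvtColor(im,cv2.COLOR_BGR2HSV)
m=((g[...,1]<45)&(g[...,2]>120)).astype(np.uint8)*255
# front edge: lowest deck pixel by column
pts=[]
for x in range(145,365,4):
    ys=np.where(m[150:225,x]>0)[0]; 
    if len(ys): pts.append((x,150+ys.max()))
pts=np.array(pts,float);a=np.polyfit(pts[:,0],pts[:,1],1);r=pts[:,1]-np.polyval(a,pts[:,0]);k=abs(r)<1.5;a=np.polyfit(pts[k,0],pts[k,1],1);print("front line",a,k.sum())
A=onz(f,(145,np.polyval(a,145)),.067,s);B=onz(f,(365,np.polyval(a,365)),.067,s);v=A-B;print("yaw front",np.arctan2(-v[0],v[1]),A,B)
rr=[]
for y in range(90,195,4):
    xs=np.where(m[y,360:400]>0)[0]
    if len(xs): rr.append((360+xs.max(),y))
rr=np.array(rr,float);b=np.polyfit(rr[:,1],rr[:,0],1);print("right",b,np.abs(rr[:,0]-np.polyval(b,rr[:,1])).max())
C=onz(f,(np.polyval(b,90),90),.069,s);D=onz(f,(np.polyval(b,190),190),.069,s);v=C-D;print("yaw right",np.arctan2(v[1],v[0]))
P=lambda p,z:onz(f,(285+p[0]/8-.5,115+p[1]/8-.5),z,s)
c=P((289,257),.07);print("disc c",c,"diam",np.linalg.norm(P((143,257),.07)-P((437,257),.07)),np.linalg.norm(P((289,105),.07)-P((289,412),.07)))
e1,e2=P((172,322),.096),P((410,303),.096);print("flat edge",e1,e2,(e1+e2)/2)
y=s["tool_rot"][2];dx=c-s["position"];print("tool rel",dx[0]*np.cos(y)+dx[1]*np.sin(y),dx[0]*np.sin(y)-dx[1]*np.cos(y))
# held knob: rear top edge & shoulder pixel rows same as before?
```

```text
front line [-5.93434343e-03  2.08828662e+02] 55
yaw front 0.13108416290906375 [ 0.47823358 -0.20111524  0.067     ] [ 0.49738275 -0.34636059  0.067     ]
right [-4.77716728e-02  3.88968763e+02] 0.47822547822534034
yaw right 0.12777162324931157
disc c [ 0.53219667 -0.3120367   0.07      ] diam 0.023040499358880237 0.023325295975109857
flat edge [ 0.52770288 -0.30401431  0.096     ] [ 0.53106875 -0.32038872  0.096     ] [ 0.52938582 -0.31220151  0.096     ]
tool rel 0.06475470777706363 0.003529367075703579
```

{"name": "servo_tool", "arguments": {
  "rows": [
    [[1.5,0.1,0,0,0,-0.4],[2,0.1,0,0,0,0],[2,0.1,0,0,0,0],[1.1,0,0,0,0,0],[0,0,1,0,0,0]]
  ]
}}

```text
clock: 17.4
position: [0.5339, -0.3119, 0.1511]
tool_rot: [3.141, -0.001, 0.132]
force: [-1.3, -0.5, -0.9]
grip_width: 0.0118
```

{"name": "servo_tool", "arguments": {
  "rows": [
    [[0,0,1,0,0,0],[0,0,0,0,0,0],[0,0,0,0,0,0]]
  ]
}}

```text
clock: 17.77
position: [0.5327, -0.3125, 0.1414]
tool_rot: [3.142, 0.0, 0.131]
force: [-0.0, 0.1, -0.5]
grip_width: 0.0112
```

Run:
```python
from h import *
s=bot.observe();print(s["position"],s["tool_rot"],s["force"])
y=s["tool_rot"][2];dx=np.array([.5322,-.3120])-s["position"][:2];print("shaft in tool mm",1000*(dx[0]*np.cos(y)+dx[1]*np.sin(y)),1000*(dx[0]*np.sin(y)-dx[1]*np.cos(y)))
f=bot.grab_frame("scene");crop(f,"s12.png",115,185,235,305,5)
f=bot.grab_frame("top");crop(f,"t12.png",400,170,500,270,5)
s=bot.observe();f=bot.grab_frame("wrist");cv2.imwrite("pics/w12.png",f["image"][:,:,::-1])
```

```text
[ 0.53269128 -0.31245461  0.14142696] [3.14154008e+00 3.02257629e-05 1.30540552e-01] [-0.03039577  0.06145005 -0.50417724]
shaft in tool mm -0.42791864959888404 -0.514695319795115
```

View pics/s12.png

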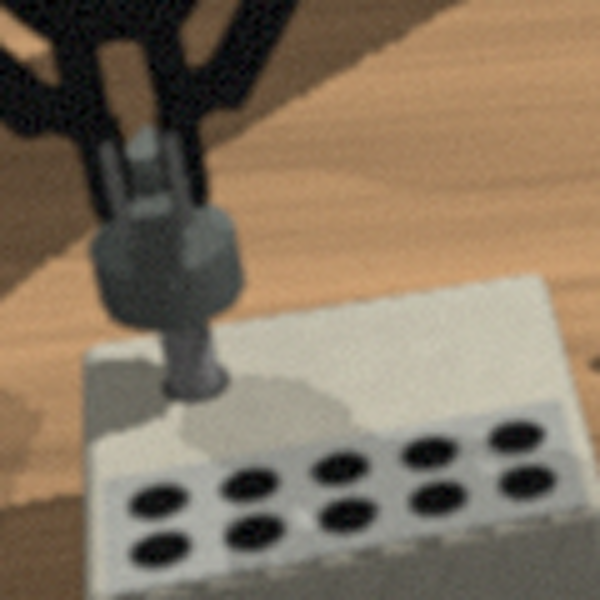

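View pics/w12.png

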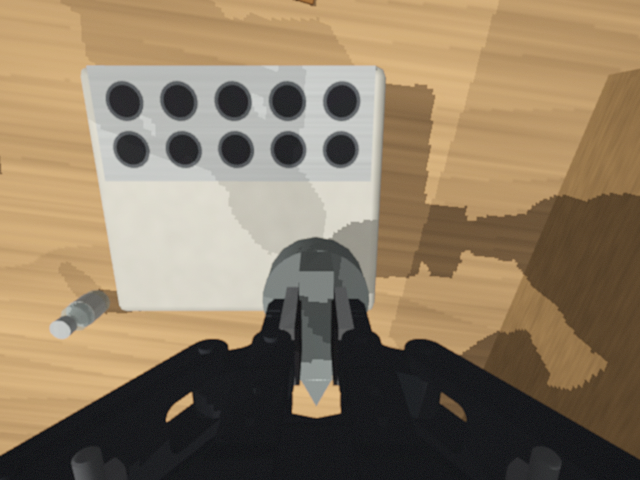

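Run:
```python
from h import *
g=bot.grab_frame("scene")
for z in (.07,.096,.1094,.1334,.1574): print(z,((proj(g,[.5322,-.312,z])+.5-[115,185])*5).round(1))
# predicted skirt silhouettes edges for knob centred on shaft
for z in (.1094,.1334):
    p=np.array([(proj(g,[.5322+.0245*np.cos(a),-.312+.0245*np.sin(a),z])+.5-[115,185])*5 for a in np.linspace(0,6.28,90)]);print(z,p.min(0).round(1),p.max(0).round(1))
p=np.array([(proj(g,[.5322+.0116*np.cos(a),-.312+.0116*np.sin(a),.07])+.5-[115,185])*5 for a in np.linspace(0,6.28,90)]);print('disc',p.min(0).round(1),p.max(0).round(1))
im=cv2.imread("pics/s12.png");cv2.imwrite("pics/s12z.png",cv2.resize(im[180:420,60:300],None,fx=2.5,fy=2.5))
```

```text
0.07 [197.4 386.4]
0.096 [184.7 327.3]
0.1094 [178.1 296. ]
0.1334 [165.8 238.8]
0.1574 [153.2 179.8]
0.1094 [104.6 256.9] [250.6 336.9]
0.1334 [ 91.2 200.4] [239.5 279. ]
disc [163.6 367.2] [230.9 406. ]
```

View pics/s12z.png

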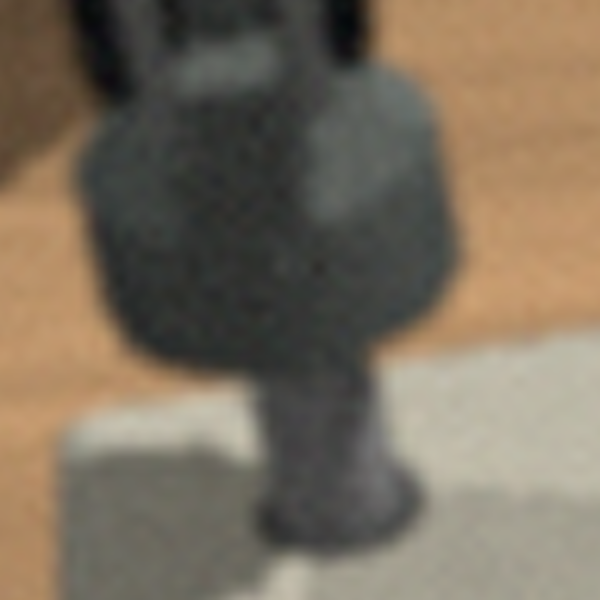

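{"name": "servo_tool", "arguments": {
  "rows": [
    [[0.05,-0.12,0.3,0,0,0],[0,0,0.4,0,0,0],[0,0,0.4,0,0,0],[0,0,0,0,0,0]]
  ]
}}

```text
clock: 18.48
position: [0.5332, -0.3109, 0.1299]
tool_rot: [-3.141, 0.0, 0.131]
force: [-0.6, 0.8, -2.0]
grip_width: 0.0115
```

{"name": "servo_tool", "arguments": {
  "rows": [
    [[0,0,0.1,0,0,0],[0,0,0.1,0,0,0],[0,0,0.1,0,0,0],[0,0,0,0,0,0]]
  ]
}}

```text
clock: 18.98
position: [0.5333, -0.3109, 0.1272]
tool_rot: [-3.142, 0.0, 0.131]
force: [0.2, -0.4, -0.3]
grip_width: 0.0112
```

{"name": "servo_tool", "arguments": {
  "rows": [
    [[0,0,0.1,0,0,0],[0,0,0.1,0,0,0],[0,0,0.1,0,0,0],[0,0,0,0,0,0]]
  ]
}}

```text
clock: 19.48
position: [0.5332, -0.3109, 0.1242]
tool_rot: [-3.142, 0.0, 0.131]
force: [-0.3, 0.2, -0.5]
grip_width: 0.0115
```

{"name": "servo_tool", "arguments": {
  "rows": [
    [[0,0,0.1,0,0,0],[0,0,0.1,0,0,0],[0,0,0.1,0,0,0],[0,0,0,0,0,0]]
  ]
}}

```text
clock: 19.98
position: [0.5331, -0.311, 0.1212]
tool_rot: [-3.142, 0.0, 0.131]
force: [-2.4, -0.7, -2.0]
grip_width: 0.0113
```

{"name": "servo_tool", "arguments": {
  "rows": [
    [[0,0,0.1,0,0,0],[0,0,0.1,0,0,0],[0,0,0.1,0,0,0],[0,0,0.1,0,0,0],[0,0,0,0,0,0]]
  ]
}}

```text
clock: 20.6
position: [0.5332, -0.311, 0.1172]
tool_rot: [3.142, 0.0, 0.131]
force: [-3.0, -2.1, -1.1]
grip_width: 0.0114
```

{"name": "servo_tool", "arguments": {
  "rows": [
    [[-0.02,0.01,0.1,0,0,0],[0,0,0.2,0,0,0],[0,0,0.2,0,0,0],[0,0,0.2,0,0,0],[0,0,0,0,0,0]]
  ]
}}

```text
clock: 21.22
position: [0.5331, -0.311, 0.1101]
tool_rot: [-3.142, 0.0, 0.131]
force: [-1.5, -0.7, -2.7]
grip_width: 0.0115
```

{"name": "servo_tool", "arguments": {
  "rows": [
    [[0,0,0.1,0,0,0],[0,0,0.1,0,0,0],[0,0,0.1,0,0,0],[0,0,0,0,0,0]]
  ]
}}

```text
clock: 21.72
position: [0.5332, -0.3111, 0.1074]
tool_rot: [3.142, -0.0, 0.131]
force: [-3.7, 1.2, 3.6]
grip_width: 0.0115
```

{"name": "servo_tool", "arguments": {
  "rows": [
    [[0,0,0.1,0,0,0],[0,0,0.1,0,0,0],[0,0,0,0,0,0],[0,0,0,0,0,0]]
  ]
}}

```text
clock: 22.22
position: [0.5331, -0.3111, 0.1054]
tool_rot: [3.142, -0.0, 0.131]
force: [-3.9, 0.1, 3.1]
grip_width: 0.0113
```

{"name": "servo_tool", "arguments": {
  "rows": [
    [[0,0,0.1,0,0,0],[0,0,0.1,0,0,0],[0,0,0,0,0,0],[0,0,0,0,0,0]]
  ]
}}

```text
clock: 22.72
position: [0.5332, -0.3111, 0.1034]
tool_rot: [3.142, -0.0, 0.131]
force: [-3.5, 0.1, 7.0]
grip_width: 0.0114
```

Run:
```python
from h import *
s=bot.observe();print(s["position"],s["force"],s["grip_width"])
f=bot.grab_frame("scene");crop(f,"s13.png",110,185,260,305,5)
```

```text
[ 0.53317887 -0.31112244  0.10344447] [-3.47787143  0.06457697  6.99690171] 0.011395327227921
```

View pics/s13.png

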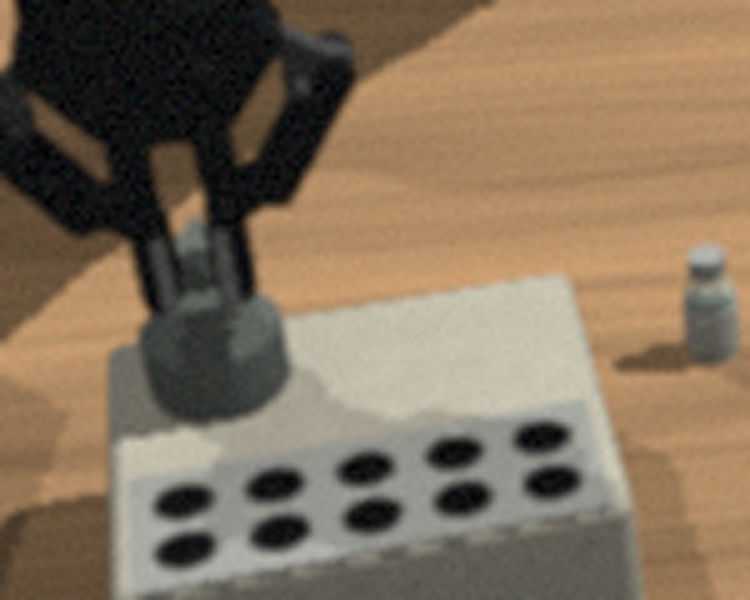

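{"name": "servo_tool", "arguments": {
  "rows": [
    [[0,0,0.05,0,0,0],[0,0,0.03,0,0,0],[0,0,0,0,0,0],[0,0,0,0,0,0]]
  ]
}}

```text
clock: 23.28
position: [0.5332, -0.3111, 0.1029]
tool_rot: [3.142, -0.0, 0.131]
force: [-4.8, 1.7, 10.6]
grip_width: 0.0111
```

{"name": "servo_tool", "arguments": {
  "rows": [
    [[0,0,0.02,0,0,0],[0,0,0,0,0,0],[0,0,0,0,0,0],[0,0,0,0,0,0]]
  ]
}}

```text
clock: 23.78
position: [0.5332, -0.3111, 0.1028]
tool_rot: [3.142, -0.001, 0.131]
force: [-5.0, 2.5, 13.5]
grip_width: 0.0118
```

Run:
```python
from h import *
s=bot.observe();print(s["position"],s["force"],s["grip_width"])
f=bot.grab_frame("scene");cv2.imwrite("pics/s14.png",f["image"][:,:,::-1])
s=bot.observe();print(s["position"],s["force"])
```

```text
[ 0.53324983 -0.31114424  0.1028251 ] [-4.95370115  2.46076765 13.5263742 ] 0.011771641770671843
[ 0.53324639 -0.3111907   0.10283677] [-5.19695401  1.8283242  12.81674725]
```

View pics/s14.png

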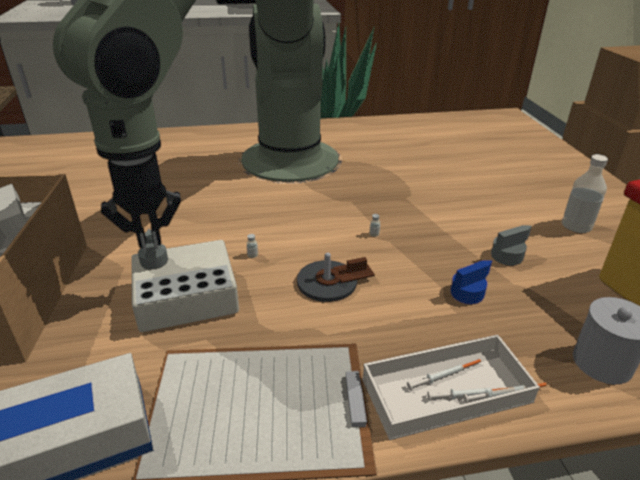

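The wide view shows the plate flat on the post foot (328,278), both vials standing at (252,247) and (375,226), and the knob pressed down on the shaft (152,255). Handing in.

```bash
python3 -c "
from workcell import bot
print(bot.job_done());s=bot.observe();print(s['clock'],s['position'],s['force'])"
```

```text
the job is handed in; nothing more can be done
None
the job is handed in; nothing more can be done
```

The job is handed in at about 24 s of the 64 s. The interface gave no verdict, so what follows rests on my own checks.

- **Plate:** I lifted it off the D-shaft by its rib and threaded its eye over the post. I lowered it until it touched the foot and let go. The later pictures show it lying flat on the foot with the eye round the rod.
- **Knob:** I gripped the small grey knob by its bar, turned it to yaw 0.131 rad, pushed it home and pressed it down. The upward force was about 4 N where the spring starts, 7 N about 4 mm further down and 13 N at the end. That means the shaft is at its 5 mm stop. The tool height (0.1028 m) agrees with this, and the gripper is still holding the knob down.
- **Vials:** The last wide picture shows both standing where they were.

Two things disagreed or came close:
- **Flat direction:** One close view put the shaft's flat nearer 0.20 rad, another at about 0.15 rad, while the warmer's edges gave 0.12 to 0.13 rad. I followed the edges, and the knob went on with only small side forces (up to about 5 N).
- **Force on the foot:** The reading briefly reached about 40 N as the plate touched down, through the fingers and the plate. I backed off 1 mm straight away.

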